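# Press a ledger: four clicks from first squeeze

### The arm

A 6-joint arm with a two-finger parallel gripper is mounted at the origin on the work surface. World frame = base frame: x ahead of the robot, y to its left, z up, the work surface at z = 0. Lengths are in m, angles in rad, forces in N, time in s.
With the tool pointing down it reaches from about 0.425 to 0.95 m from the base axis. Payload 14.7 kg.
Tool frame: the origin (TCP) lies at the very end of the fingers, on their centre line; the grasp point (between the pads) lies 19 mm behind it; z points along the fingers, y is the direction in which the jaws open and shut (so a half turn about z gives the same grasp; the last joint's range is limited). The gripper opens to 85 mm and grips with 20 to 120 N. Pads are 22 mm wide; open, the fingers measure 114 mm over their backs; the gripper's body (76 mm by 85 mm) begins 54 mm behind the grasp point. The pads swing forward as they close: fully open they stand 13 mm farther back than shut.
Start: joints at [-1.369, 0.48, 1.596, -0, 1.065, -0.047], TCP at [0.16, -0.63, 0.231] pointing down, gripper open.
Joint ranges: [-2.75, 2.75], [-0.82, 2.05], [0.23, 2.67], [-1.56, 4.7], [0.09, 2.69], [-2.92, 2.92]. Speed limits (rad/s): [1.89, 1.89, 2.39, 3.01, 3.01, 3.01].

### API

Orientations are given as a unit quaternion [x, y, z, w].
In Python, from station import readout, optics, env gives the robot as it stands.
- The arm moves only by the tool apply_moves, never from a script. Its argument "motion" is one flat list of numbers, 7 for each row, row after row: the shift along the tool's x, y, z in mm, then the turn, a rotation vector about the tool's x, y, z in degrees, then the opening, from 0 (shut) to 1 (fully open). In form: [dx, dy, dz, ax, ay, az, jaw, dx, dy, dz, ax, ay, az, jaw, ...]. A call has 1 to 8 rows; each row is the pose to reach, as a shift and turn from the pose commanded when the call began, along the tool's axes at that moment; what a row does not reach only later rows make up. A row lasts 1/8 s, in which the tool goes at most 62.5 mm and 10.7 degrees, less where a joint would pass 70% of its speed; a pose out of reach is approached as far as the arm can. A call with a gripper value outside its range is refused whole. The fingers move at their own pace and stop on an object; the grip force is fixed at half the most. Time passes only in rows, so rows that repeat a pose let the fingers close. It gives the time, the measured TCP pose, the force and the opening at its end, in the units of the state.
- readout.read_state(): the state, without advancing time (a new reading comes with each control period).
- optics.read_camera(name): name is "scene" or "top" or "wrist"; returns a dict with "img" (400x640x3 uint8, red, green, blue), "vfov" (degrees; the focal length in pixels is half the picture's height over the tangent of half this angle, whatever the lens; pixels are square), "cx", "cy" (the principal point, pixels), "origin" and "rotation" of the camera in the world; the wrist camera has in their place "mount" (4x4, takes a point from camera to tool coordinates, whose origin is the TCP and whose axes are the flange's). Camera axes: x right, y down, z forward; pixel columns grow to the right and rows downward; lengths in m; the calibration is good to about 2 mm. A picture is of the moment at which its call begins: read the wrist's pose just before it. There is no depth.
- env.hand_in(): hands the job in, once; it reports no verdict.
The state is a dict: "clock": time; "joint_pos": joint angles; "qd": joint speeds; "tau": joint torques, N m; "ee_pos": TCP position; "orientation": TCP orientation; "contact_force": force on the tool from outside, world axes, zero at the start; "ft_torque": the same for the moment, N m; "opening": opening from 0.0 (shut) to 1.0 (fully open).
Only numpy, scipy, OpenCV 4.12 (cv2) and the standard library are available. Lean on these libraries where they do the work, as an engineer would, in place of code of your own. Each camera call takes 0.05 s, during which the arm holds its last target. There are 200 camera calls.

### The job

Push the ledger fully home against the back stop of the small screw press. Then turn the press's dial clockwise: the first click that squeezes the ledger under the foot counts as one, and stop and let go at the fourth click; more would dent the covers. Leave the stamp, ink pad and bottle where they are.

Things in the scene. Friction and masses are not known exactly. Their poses are not given: they have to be found in the camera images.
- press: small steel screw press fixed to the table. Origin: on the table under the dial's axis; +x is the way the ledger is pushed in, +z up. Bed 200 mm wide, x -170 to +75 mm, top 12 mm over the table. Two rails on it, 10 mm high, x -160 to +40 mm, inner faces at y +-64.5 mm, guide the ledger. Two columns at x 0, y +-86 mm, 16 mm thick, carry the bridge
- back_stop (a point): middle of the back stop's face, 55 mm along the press's +x from the dial's axis, 24 mm over the table; the stop is 22 mm high over the bed
- bridge_top (a point): middle of the grey bridge's top, 150 mm over the table. The bridge reaches +-33 mm in the press's x, +-100 mm in its y, and is 40 mm high. The foot's two steel guide pins (7 mm thick) stand up to 35 mm out of it at x 0, y +-45 mm: they sink as the dial turns and stop sinking once the foot rests on the ledger; touching them does nothing
- dial_grip (a point): on the vertical axis of the dial, 20 mm above its underside, 172 mm over the table: a good height to grip. The dial is a black fluted round knob, 42 mm across and 36 mm high, its underside 2 mm above the bridge, with a white pointer line on top
- dial (a joint): dial angle in rad, 0 at the upper end stop, growing clockwise from above (foot goes down), up to 4.08. A click every 18 deg (0.314 rad), the first at 0; let go, it drops into a click and stays, also under load. Free, each click first resists with 0.2 N m, fading to 0 after six tenths of it, then jumps on; from first touch on it resists 0.17 N m more, and 0.03 more each click
- jaw: aluminium jaw, 50 x 110 x 10 mm, under the bridge; the dial's screw lowers it 4.5 mm a click. Origin: middle of its underside. Below it hangs a sprung rubber foot, 46 x 100 mm, its underside 28 mm below the jaw's while free (69 mm over the table at dial 0, so at least 2.8 clicks before touch). It presses with 12 N at first touch, then 2 N more a click
- ledger: loose hard-cover record book, 0.6 kg, flat on the bed between the rails, spine towards the back stop, 35 to 65 mm short of it at the start. 155 mm long (x, the push direction), 122 mm wide, 24 to 44 mm thick (differs from book to book). Origin: centre of its underside; home, it is at x = -22.5 mm in the press's frame
- ledger_front (a point): middle of the ledger's front edge (the open side, away from the back stop), 10 mm above its underside: the place to push
- stamp: bystander: metal hand stamp with a black handle, 50 x 36 x 102 mm, standing; origin at its underside
- ink_pad: bystander: black ink pad case, 90 x 60 x 16 mm; origin at its underside
- bottle: bystander: grey drinking bottle, 66 mm across, 200 mm high, standing; origin at its underside
Things that resemble listed ones, but are neither listed nor needed, are in the scene too. Leave any brown or yellow look-alike of the ledger alone.

How it is judged:
By the outcome, as a careful person would: the job done as asked, in the order asked, and still so for the second after the job is handed in, with the robot touching nothing.
It also fails if it takes over 72 s, if anything falls off the work surface, if the arm or the gripper's body presses on something with over 40 N, if the wrist force passes 120 N, or if a joint passes its speed limit or range.

## Working session

There is one attempt and no reset: what is moved stays moved. The work goes in short steps, Python scripts to look and compute and a tool call to move; the robot and the scene stay as the last step left them, time stands still between calls to the robot, and variables do not carry over. Pictures are saved under pics/ and viewed, on a budget of 10 in all, crops included, one or two more only if the job needs it, and the job is handed in when it is done.

Besides the shell and the picture viewer there is one more tool, called by a JSON object that holds its "name" and its "arguments", one argument or row to a line. apply_moves: Moves the arm, as the interface text tells. Its arguments: {"type":"object","properties":{"motion":{"type":"array"}},"required":["motion"]}

```bash
ls; mkdir -p pics; python3 - <<'E'
from station import readout, optics
import cv2,numpy as np
s=readout.read_state();print(s)
for n in ("scene","top"):
    c=optics.read_camera(n);print(n,c["vfov"],c["cx"],c["cy"],c["origin"],c["rotation"])
    cv2.imwrite(f"pics/{n}1.png",c["img"][:,:,::-1])
    np.savez(f"{n}1.npz",**c)
E
```

```text
pics
{'clock': 0.0, 'joint_pos': array([-1.36859033e+00,  4.80823213e-01,  1.59684533e+00,  8.58371041e-06,
        1.06507660e+00, -4.66136347e-02]), 'qd': array([-2.12209497e-04,  2.29399599e-04,  3.21773079e-05, -9.60044559e-04,
       -2.73359092e-04, -9.59375836e-04]), 'tau': array([-2.48950164e-03, -9.50651407e+01, -4.30166459e+01, -2.44618777e-04,
        1.24830069e-02,  3.70977966e-05]), 'ee_pos': array([ 0.16000578, -0.62959951,  0.23068862]), 'orientation': array([ 9.92271169e-01,  1.24087047e-01, -4.10422026e-05, -5.74791540e-04]), 'contact_force': array([ 0.01342985, -0.68677433,  0.51022569]), 'ft_torque': array([-0.00430608,  0.01817538,  0.03996494]), 'opening': 1.0002536797333856}
scene 46.4376831947124 314.1615857472874 200.45342554993587 [ 1.40753817 -0.26869837  1.30883868] [ 0.7487114   0.57562869 -0.19349601 -0.26578591]
top 55.467636182061824 314.6049819291354 205.79178621496047 [0.37189475 0.0168181  1.08777503] [ 0.71079095 -0.70004499  0.05140122 -0.04550992]
```

View pics/scene1.png

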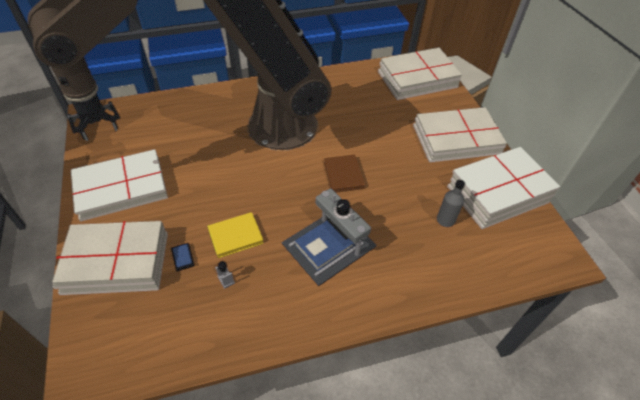

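View pics/top1.png

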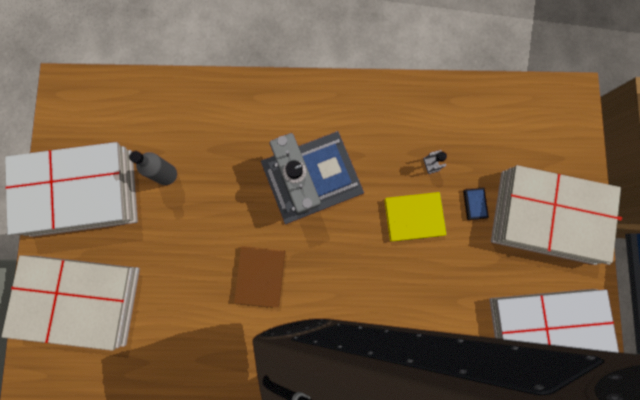

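The scene picture shows the press dial at about (343,207) and the blue ledger at (317,246). The top picture shows the dial at about (295,170) and the ledger at (328,168), with its front edge to the right. Next I'll zoom in on both.

```bash
cat > h.py <<'E'
import numpy as np,cv2
from scipy.spatial.transform import Rotation as R
def cam(n,c,s=None):
    f=200/np.tan(np.radians(c["vfov"])/2); K=(f,float(c["cx"]),float(c["cy"]))
    if n=="wrist":
        M=np.array(c["mount"]);Rt=R.from_quat(s["orientation"]).as_matrix()
        return K,s["ee_pos"]+Rt@M[:3,3],Rt@M[:3,:3]
    return K,np.array(c["origin"]),R.from_quat(c["rotation"]).as_matrix()
def ray(C,uv,z):
    (f,cx,cy),o,M=C; uv=np.atleast_2d(uv).astype(float)
    d=np.c_[(uv[:,0]-cx)/f,(uv[:,1]-cy)/f,np.ones(len(uv))]@M.T
    return o+d*((z-o[2])/d[:,2])[:,None]
def proj(C,P):
    (f,cx,cy),o,M=C; p=(np.atleast_2d(P)-o)@M
    return np.c_[f*p[:,0]/p[:,2]+cx,f*p[:,1]/p[:,2]+cy]
E
python3 - <<'E'
from h import *
T=dict(np.load("top1.npz"));S=dict(np.load("scene1.npz"))
a=T["img"][120:230,250:370];b=S["img"][180:290,275:385]
im=np.hstack([cv2.resize(a,(436,400),interpolation=cv2.INTER_CUBIC),cv2.resize(b,(364,364),interpolation=cv2.INTER_CUBIC) if 0 else cv2.resize(b,(364,400),interpolation=cv2.INTER_CUBIC)])
cv2.imwrite("pics/z1.png",im[:,:,::-1])
C=cam("top",T);D=cam("scene",S)
img=T["img"].astype(int);m=((img[...,2]-img[...,0]>30)).astype(np.uint8);m[:, :260]=0;m[:,365:]=0;m[:120]=0;m[230:]=0
cs,_=cv2.findContours(m,0,2);c=max(cs,key=cv2.contourArea);r=cv2.minAreaRect(c);print("ledger top px",r,cv2.boxPoints(r))
for z in(.036,.046,.056):print(z,ray(C,cv2.boxPoints(r),z)[:,:2])
print("dial",ray(C,(295,169),.188),ray(D,(343,205),.188))
E
```

```text
ledger top px ((326.8620300292969, 169.15516662597656), (43.26701354980469, 36.02489471435547), 68.19859313964844) [[302.1034  155.7586 ]
 [335.5517  142.3793 ]
 [351.62067 182.55173]
 [318.17236 195.93103]]
0.036 [[ 6.60093317e-01  4.67187082e-02]
 [ 7.01046183e-01 -4.81022528e-02]
 [ 5.84885429e-01 -9.42230738e-02]
 [ 5.45177565e-01 -4.87700356e-04]]
0.046 [[ 6.57353201e-01  4.64344211e-02]
 [ 6.97916698e-01 -4.74850072e-02]
 [ 5.82860370e-01 -9.31673235e-02]
 [ 5.43530038e-01 -3.23161371e-04]]
0.056 [[ 6.54613085e-01  4.61501340e-02]
 [ 6.94787213e-01 -4.68677616e-02]
 [ 5.80835310e-01 -9.21115733e-02]
 [ 5.41882510e-01 -1.58622386e-04]]
dial [[0.58522349 0.05894489 0.188     ]] [[0.59470646 0.06234483 0.188     ]]
```

View pics/z1.png

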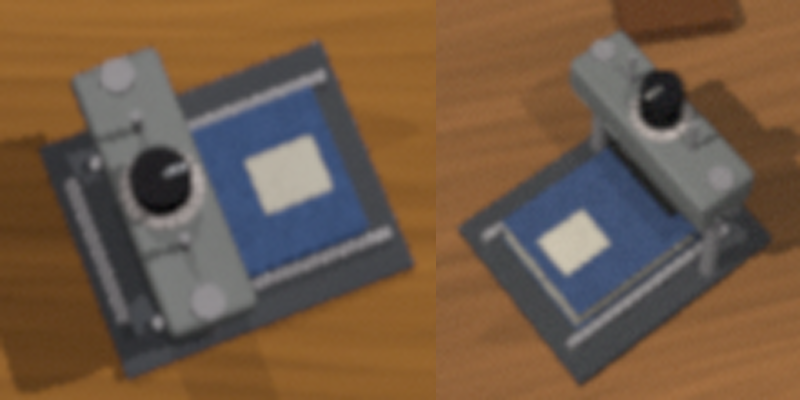

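The zoom shows four bed corners in the left crop at about (320,42), (412,267), (128,377) and (42,147). The ledger's front edge lies between the rails, just inside their ends, and the pointer points to the right.

```bash
python3 - <<'E'
from h import *
T=dict(np.load("top1.npz"));S=dict(np.load("scene1.npz"));C=cam("top",T);D=cam("scene",S)
q=np.array([(320,42),(412,267),(128,377),(42,147)])/np.array([436/120,400/110])+[250,120]-.4
P=ray(C,q,.012)[:,:2];print(P,np.linalg.norm(P-np.roll(P,-1,0),axis=1))
# press corners: (-170,-100?) front edge = corners 0,1
L=np.array([(-170,-100),(-170,100),(75,100),(75,-100)])/1e3
best=None
for Lc in(L,L*[1,-1]):
    a=Lc-Lc.mean(0);b=P-P.mean(0);th=np.arctan2((a[:,0]*b[:,1]-a[:,1]*b[:,0]).sum(),(a*b).sum());Rm=np.array([[np.cos(th),-np.sin(th)],[np.sin(th),np.cos(th)]])
    t=P.mean(0)-Rm@Lc.mean(0);print("yaw",th,np.degrees(th),"origin",t,"res",np.abs(Lc@Rm.T+t-P).max())
E
sed -i 's/x/x/' h.py
python3 - <<'E'
from h import *
# dial mask & bridge checks in scene
T=dict(np.load("top1.npz"));S=dict(np.load("scene1.npz"))
for n,c,(x0,x1,y0,y1) in(("top",T,(275,312,150,190)),("scene",S,(325,360,190,225))):
    C=cam(n,c);g=c["img"].max(2);m=np.zeros_like(g);m[y0:y1,x0:x1]=g[y0:y1,x0:x1]<55
    cs,_=cv2.findContours(m,0,2);k=max(cs,key=cv2.contourArea);r=cv2.boundingRect(k);M=cv2.moments(k);u=(M["m10"]/M["m00"],M["m01"]/M["m00"])
    print(n,r,u,[ray(C,u,z)[0,:2].round(4) for z in(.16,.17,.18,.188)])
E
```

```text
[[ 0.74273306 -0.05557526]
 [ 0.55966166 -0.12948544]
 [ 0.46908208  0.09259552]
 [ 0.65191871  0.16581364]] [0.1974281  0.23984289 0.19695209 0.23929122]
yaw 1.956669714709578 112.10891655392567 origin [0.58797138 0.06234444] res 0.0036529043429584795
yaw 1.9712747492898535 112.94572339501808 origin [0.58733058 0.06207866] res 0.18603240134679355
top (286, 161, 16, 18) (293.07001972386587, 169.9299802761341) [array([0.5894, 0.065 ]), array([0.5871, 0.0645]), array([0.5847, 0.064 ]), array([0.5828, 0.0636])]
scene (337, 200, 13, 15) (343.28257887517145, 207.24005486968449) [array([0.5831, 0.0688]), array([0.5902, 0.0659]), array([0.5974, 0.0629]), array([0.6031, 0.0606])]
```

```bash
cat >> h.py <<'E'
O=np.array([.588,.063]);TH=np.radians(112.1)
def pw(x,y): return O+x*np.array([np.cos(TH),np.sin(TH)])+y*np.array([-np.sin(TH),np.cos(TH)])
def delta(s,xy,z,phi):
    "shift mm and rotvec deg in tool axes to reach TCP xy,z pointing down, tool x at yaw phi deg"
    A=R.from_quat(s["orientation"]);p=np.radians(phi)
    B=R.from_matrix(np.array([[np.cos(p),np.sin(p),0],[np.sin(p),-np.cos(p),0],[0,0,-1.]]))
    return (A.inv().apply(np.r_[xy,z]-s["ee_pos"])*1e3).round(1),(A.inv()*B).as_rotvec(degrees=True).round(1)
E
python3 - <<'E'
from h import *
from station import readout,optics
s=readout.read_state();c=optics.read_camera("wrist");print(c["vfov"],c["cx"],c["cy"],np.array(c["mount"]).round(3))
print(delta(s,pw(-.19,0),.26,112.1))
E
```

```text
59.13586051339354 319.18626476022763 202.16576087433955 [[ 0.    -0.963 -0.271  0.068]
 [ 1.    -0.     0.001  0.001]
 [-0.001 -0.271  0.963 -0.143]
 [ 0.     0.     0.     1.   ]]
(array([ 611.3, -377.7,  -28.8]), array([ -0. ,  -0.1, -97.8]))
```

{"name": "apply_moves", "arguments": {
  "motion": [306, -189, -29, 0, 0, -49, 0, 306, -189, -29, 0, 0, -49, 0, 306, -189, -29, 0, 0, -49, 0, 306, -189, -29, 0, 0, -49, 0, 306, -189, -29, 0, 0, -49, 0, 611, -378, -29, 0, 0, -98, 0, 611, -378, -29, 0, 0, -98, 0, 611, -378, -29, 0, 0, -98, 0]
}}

```text
clock: 1.15
ee_pos: [0.5079, -0.2694, 0.2582]
orientation: [0.67, 0.742, -0.0, 0.0]
contact_force: [1.9, -0.8, 1.0]
opening: 0.001
```

```bash
python3 - <<'E'
from h import *
from station import readout
s=readout.read_state();print(s["clock"],s["ee_pos"],s["joint_pos"]);print(delta(s,pw(-.19,0),.26,112.1),delta(s,pw(-.19,0),.26,202.1))
E
```

```text
1.15 [ 0.50794298 -0.26943879  0.25824686] [-5.40401242e-01  3.48398748e-01  1.74078904e+00 -5.52315314e-05
  1.05230873e+00 -6.42270142e-01]
(array([140.2, 166.7,  -1.8]), array([  0. ,   0. , -16.3])) (array([140.2, 166.7,  -1.8]), array([  -0. ,    0. , -106.3]))
```

{"name": "apply_moves", "arguments": {
  "motion": [140, 167, -2, 0, 0, -16, 0, 140, 167, -2, 0, 0, -16, 0, 140, 167, -2, 0, 0, -16, 0, 140, 167, -2, 0, 0, -16, 0, 140, 167, -2, 0, 0, -16, 0, 140, 167, -2, 0, 0, -16, 0]
}}

```text
clock: 1.9
ee_pos: [0.659, -0.1162, 0.2598]
orientation: [0.563, 0.827, -0.0, -0.0]
contact_force: [-0.5, -0.3, -1.1]
opening: -0.0
```

```bash
python3 - <<'E'
from h import *
from station import readout,optics
s=readout.read_state();c=optics.read_camera("wrist");print(s["clock"],s["ee_pos"],s["joint_pos"])
np.savez("w1.npz",**c,ee_pos=s["ee_pos"],orientation=s["orientation"])
im=c["img"][:,:,::-1].copy();C=cam("wrist",c,s)
pts=[np.r_[pw(x,y),z] for x,y,z in[(-.17,.1,.012),(-.17,-.1,.012),(-.16,.0645,.022),(-.16,-.0645,.022),(-.033,.1,.15),(-.033,-.1,.15),(0,0,.188),(0,.045,.15),(0,-.045,.15)]]
for u in proj(C,pts): cv2.circle(im,tuple(int(v) for v in u.round()),3,(0,0,255),1)
cv2.imwrite("pics/w1.png",im)
E
```

```text
1.9 [ 0.659017   -0.11615584  0.25984378] [-2.19600407e-01  4.83634288e-01  1.51572972e+00 -3.14222136e-04
  1.14312564e+00 -5.94597173e-01]
```

View pics/w1.png

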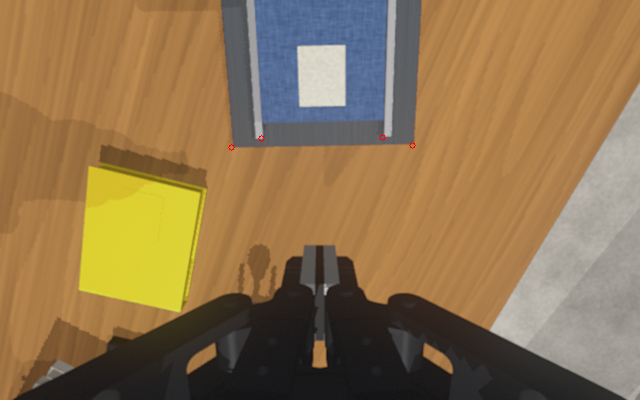

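Overlaid predictions match the bed corners (233,147) and (413,145) and the rail ends to within about 2 mm. The ledger's front edge is at row 123, square to the rails. I'll turn so the tool's y lies along the push, then descend in front of the ledger.

{"name": "apply_moves", "arguments": {
  "motion": [-2, 2, 100, 0, 0, -90, 0, -2, 2, 100, 0, 0, -90, 0, -2, 2, 100, 0, 0, -90, 0, -2, 2, 100, 0, 0, -90, 0, -2, 2, 100, 0, 0, -90, 0, -2, 2, 100, 0, 0, -90, 0, -2, 2, 100, 0, 0, -90, 0, -2, 2, 100, 0, 0, -90, 0]
}}

```text
clock: 2.95
ee_pos: [0.6615, -0.1183, 0.1605]
orientation: [-0.154, 0.988, -0.0, -0.0]
contact_force: [-0.2, -0.5, 0.8]
opening: 0.001
```

```bash
cat > st.py <<'E'
from h import *
from station import readout
import sys
s=readout.read_state();print(s["clock"],s["ee_pos"].round(4),s["joint_pos"].round(3),s["contact_force"].round(1),s["ft_torque"].round(2),s["opening"])
x,y,z,phi=map(float,sys.argv[1:5]);print(delta(s,pw(x,y),z,phi))
d=s["ee_pos"][:2]-O;print("press x,y",d@[np.cos(TH),np.sin(TH)],d@[-np.sin(TH),np.cos(TH)])
E
python3 st.py -.188 0 .021 202.1
```

```text
2.95 [ 0.6615 -0.1183  0.1605] [-0.222  0.581  1.608 -0.     0.952 -2.101] [-0.2 -0.5  0.8] [ 0.03  0.   -0.02] 0.0007382220434845874
(array([  0.5,   7.6, 139.5]), array([-0. , -0. , -4.4]))
press x,y -0.19561431492575138 7.808268919697563e-05
```

{"name": "apply_moves", "arguments": {
  "motion": [0, 6, 139, 0, 0, -4.4, 0, 0, 6, 139, 0, 0, -4.4, 0, 0, 6, 139, 0, 0, -4.4, 0, 0, 6, 139, 0, 0, -4.4, 0, 0, 6, 139, 0, 0, -4.4, 0]
}}

```text
clock: 3.58
ee_pos: [0.6621, -0.1119, 0.0238]
orientation: [-0.189, 0.982, -0.001, 0.002]
contact_force: [0.4, 1.0, -0.7]
opening: -0.0
```

```bash
python3 st.py -.14 0 .021 202.1
```

```text
3.575 [ 0.6621 -0.1119  0.0238] [-0.213  0.748  1.689 -0.     0.702 -2.164] [ 0.4  1.  -0.7] [-0.02 -0.03  0.01] -5.1191178465300153e-05
(array([ 3.1, 49.9,  2.7]), array([-0.1,  0.2, -0.3]))
press x,y -0.18995255023041208 -0.0028120542640073017
```

{"name": "apply_moves", "arguments": {
  "motion": [1, 8, 0, 0, 0, 0, 0, 1, 16, 0, 0, 0, 0, 0, 1, 24, 0, 0, 0, 0, 0, 1, 32, 0, 0, 0, 0, 0, 1, 40, 0, 0, 0, 0, 0, 1, 48, 0, 0, 0, 0, 0, 1, 54, 0, 0, 0, 0, 0, 1, 60, 0, 0, 0, 0, 0]
}}

```text
clock: 4.58
ee_pos: [0.6373, -0.0557, 0.0213]
orientation: [-0.189, 0.982, -0.0, 0.0]
contact_force: [2.4, -5.6, 1.3]
opening: -0.0
```

```bash
python3 st.py -.115 0 .021 202.1
```

```text
4.575 [ 0.6373 -0.0557  0.0213] [-0.134  0.721  1.767 -0.     0.653 -2.086] [ 2.4 -5.6  1.3] [-0.69 -0.26  0.01] -0.00040717015505603745
(array([ 1.1, 13.5,  0.3]), array([-0. ,  0. , -0.3]))
press x,y -0.12847498027700024 -0.000993602553689696
```

{"name": "apply_moves", "arguments": {
  "motion": [1, 2, 0, 0, 0, 0, 0, 1, 4, 0, 0, 0, 0, 0, 1, 6, 0, 0, 0, 0, 0, 1, 8, 0, 0, 0, 0, 0, 1, 10, 0, 0, 0, 0, 0, 1, 11, 0, 0, 0, 0, 0, 1, 12, 0, 0, 0, 0, 0]
}}

```text
clock: 5.45
ee_pos: [0.6319, -0.0454, 0.0213]
orientation: [-0.189, 0.982, -0.0, 0.0]
contact_force: [2.8, -5.4, 2.2]
opening: -0.001
```

```bash
python3 st.py -.115 0 .021 202.1
```

```text
5.45 [ 0.6319 -0.0454  0.0213] [-0.119  0.715  1.782 -0.     0.644 -2.071] [ 2.8 -5.4  2.2] [-0.78 -0.3  -0.02] -0.001428708164046435
(array([-0.1,  1.9,  0.3]), array([-0. ,  0. , -0.3]))
press x,y -0.11692363012852336 6.540418099255876e-05
```

{"name": "apply_moves", "arguments": {
  "motion": [0, 1, 0, 0, 0, 0, 0, 0, 2, 0, 0, 0, 0, 0, 0, 3, 0, 0, 0, 0, 0, 0, 3, 0, 0, 0, 0, 0]
}}

```text
clock: 5.95
ee_pos: [0.6308, -0.0425, 0.0213]
orientation: [-0.189, 0.982, -0.0, 0.0]
contact_force: [2.3, -4.2, 2.4]
opening: 0.001
```

{"name": "apply_moves", "arguments": {
  "motion": [0, 1, 0, 0, 0, 0, 0, 0, 2, 0, 0, 0, 0, 0, 0, 3, 0, 0, 0, 0, 0, 0, 3, 0, 0, 0, 0, 0]
}}

```text
clock: 6.45
ee_pos: [0.632, -0.0407, 0.0218]
orientation: [-0.189, 0.982, -0.001, 0.002]
contact_force: [10.7, -11.1, -1.7]
opening: 0.0
```

{"name": "apply_moves", "arguments": {
  "motion": [0, 1, 0, 0, 0, 0, 0, 0, 2, 0, 0, 0, 0, 0, 0, 2, 0, 0, 0, 0, 0]
}}

```text
clock: 6.82
ee_pos: [0.6322, -0.0401, 0.0221]
orientation: [-0.189, 0.982, -0.002, 0.003]
contact_force: [13.0, -24.9, -0.8]
opening: -0.005
```

```bash
python3 st.py -.111 0 .021 202.1
```

```text
6.825 [ 0.6322 -0.0401  0.0221] [-0.11   0.712  1.788 -0.003  0.636 -2.06 ] [ 13.  -24.9  -0.8] [-3.97 -2.07 -0.07] -0.0054453864688047875
(array([2.1, 1.1, 1.1]), array([-0.3,  0.3, -0.3]))
press x,y -0.11212244549904749 -0.002130076940829119
```

{"name": "apply_moves", "arguments": {
  "motion": [0, -20, 0, 0, 0, 0, 0, 0, -40, -60, 0, 0, 0, 0, 0, -40, -120, 0, 0, 0, 0, 0, -40, -180, 0, 0, 0, 0.4, 0, -40, -230, 0, 0, 0, 0.8, 0, -40, -230, 0, 0, 0, 0.8, 0, -40, -230, 0, 0, 0, 0.8]
}}

```text
clock: 7.7
ee_pos: [0.6431, -0.0748, 0.2505]
orientation: [-0.189, 0.982, 0.0, -0.001]
contact_force: [-0.2, 0.2, -0.8]
opening: 0.799
```

```bash
python3 st.py 0 0 .25 202.1
```

```text
7.7 [ 0.6431 -0.0748  0.2505] [-0.163  0.46   1.58   0.     1.103 -2.115] [-0.2  0.2 -0.8] [0.02 0.04 0.06] 0.7994153218704875
(array([-1.000e-01,  1.484e+02,  7.000e-01]), array([ 0.1, -0.1, -0.3]))
press x,y -0.14838738024536374 0.0008293823482608214
```

{"name": "apply_moves", "arguments": {
  "motion": [0, 50, -10, 0, 0, 0, 0.8, 0, 100, -10, 0, 0, 0, 0.8, 0, 148, -10, 0, 0, 0, 0.8, 0, 148, -10, 0, 0, 0, 0.8, 0, 148, -10, 0, 0, 0, 0.8]
}}

```text
clock: 8.32
ee_pos: [0.5882, 0.0624, 0.26]
orientation: [-0.19, 0.982, 0.0, -0.001]
contact_force: [0.3, -0.1, 0.4]
opening: 0.796
```

```bash
python3 - <<'E'
from h import *
from station import readout,optics
s=readout.read_state();c=optics.read_camera("wrist");print(s["clock"],s["ee_pos"],s["joint_pos"])
np.savez("w2.npz",**c,ee_pos=s["ee_pos"],orientation=s["orientation"])
im=c["img"][:,:,::-1].copy();C=cam("wrist",c,s)
pts=[np.r_[pw(x,y),z] for x,y,z in[(-.17,.1,.012),(-.17,-.1,.012),(-.16,.0645,.022),(-.16,-.0645,.022),(-.033,.1,.15),(-.033,-.1,.15),(.033,.1,.15),(.033,-.1,.15),(0,0,.188),(0,.045,.15),(0,-.045,.15),(-.1,.061,.046),(-.1,-.061,.046)]]
for u in proj(C,pts): cv2.circle(im,tuple(int(v) for v in u.round()),3,(0,0,255),1)
cv2.imwrite("pics/w2.png",im)
E
```

```text
8.325 [0.58824814 0.06241136 0.26000489] [ 5.45436788e-02  3.71657745e-01  1.69967066e+00 -1.55513815e-04
  1.07231478e+00 -1.89780273e+00]
```

View pics/w2.png

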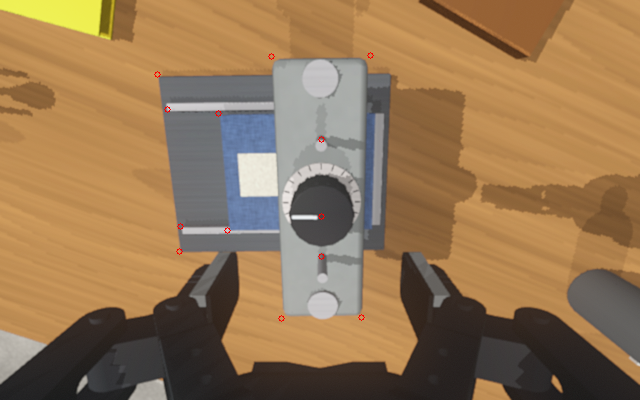

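The ledger's front edge at columns 221–228 matches the predicted home edge, and its spine meets the stop at column about 372. The dial axis at (321,217) and the pin bases match the predictions. I'll estimate pin height and thickness, then descend.

{"name": "apply_moves", "arguments": {
  "motion": [0, 0, 50, 0, 0, 0, 0.8, 0, 0, 90, 0, 0, 0, 0.8, 0, 0, 105, 0, 0, 0, 0.8, 0, 0, 106, 0, 0, 0, 0.8, 0, 0, 106, 0, 0, 0, 0.8]
}}

```text
clock: 9.0
ee_pos: [0.5897, 0.0623, 0.1564]
orientation: [-0.189, 0.982, -0.0, 0.001]
contact_force: [0.4, -0.1, 0.1]
opening: 0.803
```

```bash
python3 st.py 0 0 .154 202.1; python3 - <<'E'
from h import *
d=dict(np.load("w2.npz"));C=cam("wrist",d,d)
for y in(.045,-.045): print([(z,proj(C,np.r_[pw(0,y),z]).round(1).tolist()) for z in(.15,.16,.17,.175,.18,.185)])
img=d["img"].astype(int);m=(img[...,2]-img[...,0]>25)
for r in (130,150,200,215):
    k=np.flatnonzero(m[r,200:280])+200
    print(r,k.min(),[ (z,round(float((ray(C,(k.min()-.5,r),z)[0,:2]-O)@[np.cos(TH),np.sin(TH)]),4)) for z in(.036,.046,.056)])
# width of ledger at col 250
k=np.flatnonzero(m[95:245,232])+95;print("rows",k.min(),k.max(),[(z,np.linalg.norm(np.diff(ray(C,[(232,k.min()-.5),(232,k.max()+.5)],z)[:,:2],axis=0)).round(4)) for z in(.036,.046,.056)])
E
```

```text
9.0 [0.5897 0.0623 0.1564] [ 0.054  0.485  1.805 -0.     0.85  -1.897] [ 0.4 -0.1  0.1] [-0.01  0.02  0.07] 0.8028301591602323
(array([1.3, 1.3, 2.4]), array([-0. ,  0.1, -0.3]))
press x,y -0.0012627996229974947 -0.001281812716074268
[(0.15, [[320.6, 138.7]]), (0.16, [[320.6, 140.1]]), (0.17, [[320.7, 141.6]]), (0.175, [[320.7, 142.5]]), (0.18, [[320.8, 143.3]]), (0.185, [[320.8, 144.2]])]
[(0.15, [[320.9, 255.7]]), (0.16, [[321.0, 261.3]]), (0.17, [[321.0, 267.2]]), (0.175, [[321.1, 270.3]]), (0.18, [[321.1, 273.6]]), (0.185, [[321.2, 277.0]])]
130 221 [(0.036, -0.1019), (0.046, -0.0991), (0.056, -0.0964)]
150 222 [(0.036, -0.1025), (0.046, -0.0997), (0.056, -0.0969)]
200 227 [(0.036, -0.1013), (0.046, -0.0986), (0.056, -0.0958)]
215 228 [(0.036, -0.1015), (0.046, -0.0987), (0.056, -0.096)]
rows 114 229 [(0.036, np.float64(0.1246)), (0.046, np.float64(0.1212)), (0.056, np.float64(0.1178))]
```

{"name": "apply_moves", "arguments": {
  "motion": [1, 1, 0, 0, 0, 0, 0.8, 0, 0, 0, 0, 0, 0, 0.3, 0, 0, 0, 0, 0, 0, 0.3, 0, 0, 0, 0, 0, 0, 0.3, 0, 0, 0, 0, 0, 0, 0.3, 0, 0, 0, 0, 0, 0, 0.3]
}}

```text
clock: 9.75
ee_pos: [0.5887, 0.0639, 0.1566]
orientation: [-0.189, 0.982, 0.001, 0.0]
contact_force: [-8.1, 11.8, 19.0]
opening: 0.481
```

```bash
python3 st.py 0 0 .154 202.1
```

```text
9.75 [0.5887 0.0639 0.1566] [ 0.056  0.484  1.806  0.002  0.851 -1.897] [-8.1 11.8 19. ] [2.07 1.32 0.1 ] 0.48065218059192727
(array([ 0.9, -0.6,  2.6]), array([ 0.1,  0.1, -0.3]))
press x,y 0.0005888385431668203 -0.0009418000201638596
```

{"name": "apply_moves", "arguments": {
  "motion": [0, 1.3, -2, 0, 0, 0, 0.3, 0, 1.3, -2, 0, 0, 0, 0.3, 0, 1.3, -2, 0, 0, 0, 0.3]
}}

```text
clock: 10.12
ee_pos: [0.5885, 0.064, 0.1569]
orientation: [-0.189, 0.982, 0.0, 0.0]
contact_force: [3.4, 3.3, -11.7]
opening: 0.467
```

```bash
python3 st.py 0 0 .154 202.1
```

```text
10.125 [0.5885 0.064  0.1569] [ 0.057  0.484  1.806  0.     0.852 -1.895] [  3.4   3.3 -11.7] [ 0.55 -0.67  0.14] 0.46743605861463194
(array([ 0.8, -0.8,  2.9]), array([ 0. ,  0. , -0.3]))
press x,y 0.0007737642921733054 -0.0008098315157892929
```

{"name": "apply_moves", "arguments": {
  "motion": [0, 0, 0.8, 0, 0, 9, 0.3, 0, 0, 0.8, 0, 0, 10, 0.3, 0, 0, 0.8, 0, 0, 10, 0.3]
}}

```text
clock: 10.5
ee_pos: [0.5885, 0.0641, 0.1567]
orientation: [-0.104, 0.995, 0.0, 0.0]
contact_force: [1.2, 5.4, 3.3]
opening: 0.478
```

```bash
cat > t.py <<'E'
from h import *
from station import readout
s=readout.read_state();A=R.from_quat(s["orientation"]);v=A.apply([1,0,0]);print(s["clock"],s["ee_pos"].round(4),"F",s["contact_force"].round(1),"T",s["ft_torque"].round(3),"Tz tool",A.inv().apply(s["ft_torque"]).round(3),"phi",np.degrees(np.arctan2(v[1],v[0])).round(2),"j6",s["joint_pos"][5].round(4),"tau6",s["tau"][5].round(3),"op",round(s["opening"],3))
E
python3 t.py
```

```text
10.5 [0.5885 0.0641 0.1567] F [1.2 5.4 3.3] T [ 0.999 -0.079 -0.91 ] Tz tool [-0.961 -0.284  0.911] phi -168.1 j6 -1.722 tau6 -0.452 op 0.478
```

{"name": "apply_moves", "arguments": {
  "motion": [0, 0, 0, 0, 0, 8, 0.3, 0, 0, 0, 0, 0, 8, 0.3]
}}

```text
clock: 10.75
ee_pos: [0.5885, 0.0641, 0.1567]
orientation: [-0.033, 0.999, 0.0, 0.0]
contact_force: [0.2, 5.9, 3.7]
opening: 0.474
```

```bash
python3 t.py
```

```text
10.75 [0.5885 0.0641 0.1567] F [0.2 5.9 3.7] T [ 1.09  -0.076 -0.007] Tz tool [-1.083 -0.148  0.008] phi -176.17 j6 -1.5809 tau6 1.963 op 0.474
```

{"name": "apply_moves", "arguments": {
  "motion": [0, 0, 0, 0, 0, 5, 0.3, 0, 0, 0, 0, 0, 5, 0.3]
}}

```text
clock: 11.0
ee_pos: [0.5885, 0.0642, 0.1567]
orientation: [0.01, 1.0, 0.0, 0.0]
contact_force: [0.6, 6.1, 3.9]
opening: 0.467
```

```bash
python3 t.py
```

```text
11.0 [0.5885 0.0642 0.1567] F [0.6 6.1 3.9] T [ 1.2   -0.089 -0.01 ] Tz tool [-1.202 -0.066  0.01 ] phi 178.88 j6 -1.4944 tau6 1.187 op 0.467
```

{"name": "apply_moves", "arguments": {
  "motion": [0, 0, 0, 0, 0, 7, 0.3, 0, 0, 0, 0, 0, 7, 0.3]
}}

```text
clock: 11.25
ee_pos: [0.5885, 0.0642, 0.1567]
orientation: [0.071, 0.997, 0.0, 0.0]
contact_force: [1.6, 6.3, 3.0]
opening: 0.474
```

```bash
python3 t.py
```

```text
11.25 [0.5885 0.0642 0.1567] F [1.6 6.3 3. ] T [ 1.137 -0.105 -0.967] Tz tool [-1.14   0.057  0.967] phi 171.81 j6 -1.3713 tau6 0.791 op 0.474
```

```bash
python3 - <<'E'
from h import *
from station import readout,optics
s=readout.read_state();c=optics.read_camera("wrist");print(s["clock"])
S=optics.read_camera("scene")
np.savez("w3.npz",**c,ee_pos=s["ee_pos"],orientation=s["orientation"])
im=np.hstack([c["img"][100:400,140:540],cv2.resize(S["img"][180:280,290:390],(300,300),interpolation=cv2.INTER_CUBIC)])[:,:,::-1]
cv2.imwrite("pics/w3.png",im)
E
```

```text
11.25
```

View pics/w3.png

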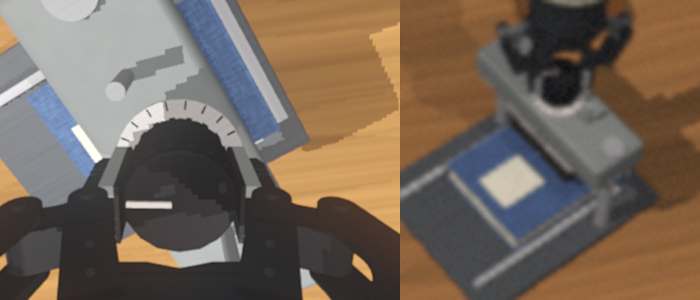

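The pointer stayed in line with the left finger, so the dial turns with the gripper without slipping. The pin is visible at (118,90) in the crop. I'll step to click 2 and sample the torque.

{"name": "apply_moves", "arguments": {
  "motion": [0, 0, 0, 0, 0, 6, 0.3, 0, 0, 0, 0, 0, 6, 0.3, 0, 0, 0, 0, 0, 6, 0.3]
}}

```text
clock: 11.72
ee_pos: [0.5885, 0.0642, 0.1567]
orientation: [0.122, 0.993, 0.0, 0.0]
contact_force: [0.4, 7.3, 4.0]
opening: 0.469
```

```bash
python3 t.py
```

```text
11.725 [0.5885 0.0642 0.1567] F [0.4 7.3 4. ] T [ 1.188 -0.091  0.045] Tz tool [-1.174  0.2   -0.044] phi 165.96 j6 -1.269 tau6 0.08 op 0.469
```

{"name": "apply_moves", "arguments": {
  "motion": [0, 0, 0, 0, 0, 3, 0.3, 0, 0, 0, 0, 0, 3, 0.3, 0, 0, 0, 0, 0, 3, 0.3]
}}

```text
clock: 12.1
ee_pos: [0.5885, 0.0642, 0.1567]
orientation: [0.148, 0.989, 0.0, 0.0]
contact_force: [0.3, 7.1, 2.7]
opening: 0.476
```

```bash
python3 t.py
```

```text
12.1 [0.5885 0.0642 0.1567] F [0.3 7.1 2.7] T [ 1.297 -0.106 -0.04 ] Tz tool [-1.271  0.279  0.041] phi 162.96 j6 -1.2166 tau6 -0.039 op 0.476
```

{"name": "apply_moves", "arguments": {
  "motion": [0, 0, 0, 0, 0, 4, 0.3, 0, 0, 0, 0, 0, 4, 0.3, 0, 0, 0, 0, 0, 4, 0.3]
}}

```text
clock: 12.48
ee_pos: [0.5886, 0.0643, 0.1567]
orientation: [0.183, 0.983, 0.0, 0.0]
contact_force: [0.5, 7.7, 2.4]
opening: 0.478
```

```bash
python3 t.py
```

```text
12.475 [0.5886 0.0643 0.1567] F [0.5 7.7 2.4] T [ 1.31  -0.151 -0.08 ] Tz tool [-1.277  0.329  0.081] phi 158.96 j6 -1.1468 tau6 -0.021 op 0.478
```

{"name": "apply_moves", "arguments": {
  "motion": [0, 0, 0, 0, 0, 6, 0.3, 0, 0, 0, 0, 0, 11, 0.3, 0, 0, 0, 0, 0, 11, 0.3, 0, 0, 0, 0, 0, 11, 0.3]
}}

```text
clock: 12.98
ee_pos: [0.5886, 0.0643, 0.1567]
orientation: [0.276, 0.961, 0.0, 0.0]
contact_force: [1.4, 7.4, 2.8]
opening: 0.472
```

```bash
cat > snap.py <<'E'
import sys
from h import *
from station import readout,optics
s=readout.read_state();c=optics.read_camera("wrist");np.savez(f"k{sys.argv[1]}.npz",**c,ee_pos=s["ee_pos"],orientation=s["orientation"])
E
python3 t.py; python3 snap.py 3
```

```text
12.975 [0.5886 0.0643 0.1567] F [1.4 7.4 2.8] T [ 1.335 -0.116  0.004] Tz tool [-1.193  0.61  -0.003] phi 147.96 j6 -0.9549 tau6 0.051 op 0.472
```

{"name": "apply_moves", "arguments": {
  "motion": [0, 0, 0, 0, 0, 5, 0.3, 0, 0, 0, 0, 0, 5, 0.3, 0, 0, 0, 0, 0, 5, 0.3]
}}

```text
clock: 13.4
ee_pos: [0.5886, 0.0643, 0.1567]
orientation: [0.318, 0.948, 0.0, 0.0]
contact_force: [0.2, 7.7, 3.0]
opening: 0.473
```

```bash
python3 t.py
```

```text
13.4 [0.5886 0.0643 0.1567] F [0.2 7.7 3. ] T [ 1.345 -0.195 -0.032] Tz tool [-1.191  0.655  0.033] phi 142.95 j6 -0.8675 tau6 -0.023 op 0.473
```

{"name": "apply_moves", "arguments": {
  "motion": [0, 0, 0, 0, 0, 7, 0.3, 0, 0, 0, 0, 0, 13, 0.3, 0, 0, 0, 0, 0, 13, 0.3, 0, 0, 0, 0, 0, 13, 0.3]
}}

```text
clock: 13.9
ee_pos: [0.5887, 0.0644, 0.1568]
orientation: [0.423, 0.906, 0.001, 0.0]
contact_force: [0.2, 8.4, 3.7]
opening: 0.473
```

```bash
python3 t.py; python3 snap.py 4
```

```text
13.9 [0.5887 0.0644 0.1568] F [0.2 8.4 3.7] T [ 1.401 -0.251  0.026] Tz tool [-1.092  0.912 -0.025] phi 129.96 j6 -0.6407 tau6 0.055 op 0.473
```

{"name": "apply_moves", "arguments": {
  "motion": [0, 0, 0, 0, 0, 5, 0.3, 0, 0, 0, 0, 0, 5, 0.3, 0, 0, 0, 0, 0, 5, 0.3]
}}

```text
clock: 14.32
ee_pos: [0.5887, 0.0644, 0.1567]
orientation: [0.462, 0.887, 0.001, 0.0]
contact_force: [1.9, 7.8, 3.4]
opening: 0.474
```

```bash
python3 t.py
```

```text
14.325 [0.5887 0.0644 0.1567] F [1.9 7.8 3.4] T [ 1.45  -0.29  -0.142] Tz tool [-1.069  1.022  0.144] phi 124.96 j6 -0.5533 tau6 -0.035 op 0.474
```

{"name": "apply_moves", "arguments": {
  "motion": [0, 0, 0, 0, 0, 7, 0.3, 0, 0, 0, 0, 0, 13, 0.3, 0, 0, 0, 0, 0, 13, 0.3, 0, 0, 0, 0, 0, 13, 0.3]
}}

```text
clock: 14.82
ee_pos: [0.5887, 0.0644, 0.1567]
orientation: [0.559, 0.829, 0.001, 0.0]
contact_force: [1.8, 7.7, 3.1]
opening: 0.474
```

```bash
python3 t.py; python3 snap.py 5
```

```text
14.825 [0.5887 0.0644 0.1567] F [1.8 7.7 3.1] T [ 1.386 -0.327 -0.009] Tz tool [-0.821  1.163  0.01 ] phi 111.96 j6 -0.3265 tau6 0.054 op 0.474
```

{"name": "apply_moves", "arguments": {
  "motion": [0, 0, 0, 0, 0, 5, 0.3, 0, 0, 0, 0, 0, 5, 0.3, 0, 0, 0, 0, 0, 5, 0.3]
}}

```text
clock: 15.25
ee_pos: [0.5888, 0.0644, 0.1568]
orientation: [0.595, 0.804, 0.001, 0.0]
contact_force: [1.7, 9.8, 2.5]
opening: 0.478
```

```bash
python3 t.py
```

```text
15.25 [0.5888 0.0644 0.1568] F [1.7 9.8 2.5] T [ 1.494 -0.364 -0.159] Tz tool [-0.784  1.322  0.161] phi 106.96 j6 -0.2392 tau6 -0.038 op 0.478
```

{"name": "apply_moves", "arguments": {
  "motion": [0, 0, 0, 0, 0, 7, 0.3, 0, 0, 0, 0, 0, 13, 0.3, 0, 0, 0, 0, 0, 13, 0.3, 0, 0, 0, 0, 0, 13, 0.3]
}}

```text
clock: 15.75
ee_pos: [0.5889, 0.0644, 0.1567]
orientation: [0.682, 0.731, 0.001, 0.0]
contact_force: [2.5, 8.9, 1.3]
opening: 0.472
```

```bash
python3 t.py; python3 snap.py 6
python3 - <<'E'
from h import *
tiles=[]
for k in(3,4,5,6):
    d=dict(np.load(f"k{k}.npz"));C=cam("wrist",d,d);im=d["img"][:,:,::-1].copy()
    P=[];
    for y in(.045,-.045):
        u=proj(C,np.r_[pw(0,y),.15])[0];P.append(u.round())
    print(k,P)
    im[:]=im
    tiles.append(im[0:300,120:520])
cv2.imwrite("pics/k.png",np.vstack([np.hstack(tiles[:2]),np.hstack(tiles[2:])]))
E
```

```text
15.75 [0.5889 0.0644 0.1567] F [2.5 8.9 1.3] T [ 1.41  -0.438 -0.023] Tz tool [-0.535  1.376  0.025] phi 93.96 j6 -0.0123 tau6 0.034 op 0.472
3 [array([235., 203.]), array([393., 308.])]
4 [array([223., 230.]), array([408., 285.])]
5 [array([220., 259.]), array([415., 258.])]
6 [array([227., 286.]), array([413., 230.])]
```

View pics/k.png

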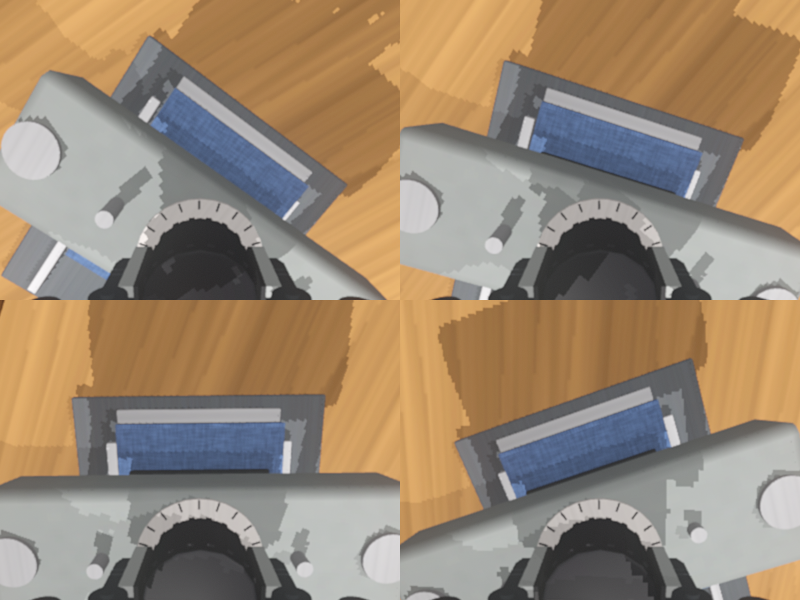

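Tile pins, in full-image pixels: k3 (224,219), k4 (214,245), k5 (215,271) and (425,269), k6 (419,235). I'll turn these into heights.

```bash
cat > pin.py <<'E'
from h import *
def pinh(d,uv,y):
    C=cam("wrist",d,d);zs=np.arange(.14,.19,.0005);pr=proj(C,np.c_[np.tile(pw(0,y),(len(zs),1)),zs])
    e=np.linalg.norm(pr-uv,axis=1);i=e.argmin();return round((zs[i]-.15)*1e3,1),e[i].round(1)
E
python3 - <<'E'
from pin import *
for k,uv,y in((3,(224,219),.045),(4,(214,245),.045),(5,(215,271),.045),(5,(425,269),-.045),(6,(419,235),-.045)):
    print(k,pinh(dict(np.load(f"k{k}.npz")),uv,y))
d=dict(np.load("w3.npz"));print("w3",pinh(d,(140+118,100+91),.045))
d=dict(np.load("w2.npz"));print("w2",pinh(d,(322,279),-.045))
E
```

```text
3 (np.float64(21.0), np.float64(2.1))
4 (np.float64(16.0), np.float64(2.3))
5 (np.float64(11.5), np.float64(2.1))
5 (np.float64(12.5), np.float64(2.7))
6 (np.float64(7.5), np.float64(2.3))
w3 (np.float64(26.0), np.float64(4.1))
w2 (np.float64(38.0), np.float64(0.8))
```

Pins at clicks 3–6 follow 35 − 4.5k, so the dial started at 0 and the foot is still free at about click 6. The earliest possible fourth click is therefore 9. I'll step on while sampling the torque in motion.

{"name": "apply_moves", "arguments": {
  "motion": [0, 0, 0, 0, 0, 2, 0.3, 0, 0, 0, 0, 0, 4, 0.3]
}}

```text
clock: 16.05
ee_pos: [0.5889, 0.0644, 0.1567]
orientation: [0.708, 0.707, 0.001, 0.0]
contact_force: [3.4, 9.7, 1.0]
opening: 0.475
```

```bash
python3 t.py
```

```text
16.05 [0.5889 0.0644 0.1567] F [3.4 9.7 1. ] T [ 1.409 -0.471  0.211] Tz tool [-0.469  1.41  -0.21 ] phi 89.91 j6 0.0584 tau6 -0.696 op 0.475
```

{"name": "apply_moves", "arguments": {
  "motion": [0, 0, 0, 0, 0, 2, 0.3, 0, 0, 0, 0, 0, 4, 0.3]
}}

```text
clock: 16.3
ee_pos: [0.5889, 0.0644, 0.1567]
orientation: [0.732, 0.681, 0.001, 0.0]
contact_force: [2.6, 10.3, 0.3]
opening: 0.472
```

```bash
python3 t.py
```

```text
16.3 [0.5889 0.0644 0.1567] F [ 2.6 10.3  0.3] T [ 1.485 -0.449  0.416] Tz tool [-0.342  1.514 -0.414] phi 85.92 j6 0.1282 tau6 -0.548 op 0.472
```

{"name": "apply_moves", "arguments": {
  "motion": [0, 0, 0, 0, 0, 5, 0.3, 0, 0, 0, 0, 0, 10, 0.3, 0, 0, 0, 0, 0, 10, 0.3, 0, 0, 0, 0, 0, 10, 0.3]
}}

```text
clock: 16.8
ee_pos: [0.589, 0.0644, 0.1568]
orientation: [0.788, 0.615, 0.001, 0.0]
contact_force: [2.6, 9.7, 1.3]
opening: 0.473
```

```bash
python3 t.py; python3 snap.py 7
```

```text
16.8 [0.589  0.0644 0.1568] F [2.6 9.7 1.3] T [ 1.454 -0.495  0.192] Tz tool [-0.128  1.531 -0.19 ] phi 75.97 j6 0.3017 tau6 0.244 op 0.473
```

{"name": "apply_moves", "arguments": {
  "motion": [0, 0, 0, 0, 0, 2, 0.3, 0, 0, 0, 0, 0, 4, 0.3]
}}

```text
clock: 17.1
ee_pos: [0.589, 0.0644, 0.1567]
orientation: [0.809, 0.587, 0.001, 0.0]
contact_force: [3.0, 8.5, 0.6]
opening: 0.472
```

```bash
python3 t.py
```

```text
17.1 [0.589  0.0644 0.1567] F [3.  8.5 0.6] T [ 1.393 -0.513  0.448] Tz tool [-0.055  1.484 -0.446] phi 71.93 j6 0.3724 tau6 -0.498 op 0.472
```

{"name": "apply_moves", "arguments": {
  "motion": [0, 0, 0, 0, 0, 2, 0.3, 0, 0, 0, 0, 0, 4, 0.3]
}}

```text
clock: 17.35
ee_pos: [0.589, 0.0644, 0.1568]
orientation: [0.829, 0.559, 0.001, 0.0]
contact_force: [2.8, 8.4, 1.0]
opening: 0.472
```

```bash
python3 t.py
```

```text
17.35 [0.589  0.0644 0.1568] F [2.8 8.4 1. ] T [ 1.449 -0.515  0.422] Tz tool [ 0.068  1.537 -0.42 ] phi 67.92 j6 0.4423 tau6 -0.515 op 0.472
```

{"name": "apply_moves", "arguments": {
  "motion": [0, 0, 0, 0, 0, 5, 0.3, 0, 0, 0, 0, 0, 10, 0.3, 0, 0, 0, 0, 0, 10, 0.3, 0, 0, 0, 0, 0, 10, 0.3]
}}

```text
clock: 17.85
ee_pos: [0.5891, 0.0644, 0.1568]
orientation: [0.875, 0.485, 0.001, 0.0]
contact_force: [4.1, 8.9, -0.0]
opening: 0.473
```

```bash
python3 t.py; python3 snap.py 8
python3 - <<'E'
from h import *
t=[]
for k in(5,6,7,8):
    d=dict(np.load(f"k{k}.npz"));C=cam("wrist",d,d);u=proj(C,np.r_[pw(0,-.045),.155])[0].astype(int);print(k,u)
    a=d["img"][u[1]-32:u[1]+33,u[0]-40:u[0]+40,::-1];print(a.shape);t.append(cv2.resize(a,(400,300),interpolation=cv2.INTER_CUBIC))
cv2.imwrite("pics/k2.png",np.vstack([np.hstack(t[:2]),np.hstack(t[2:])]))
E
```

```text
17.85 [0.5891 0.0644 0.1568] F [ 4.1  8.9 -0. ] T [ 1.382 -0.592  0.19 ] Tz tool [ 0.231  1.486 -0.188] phi 57.98 j6 0.6159 tau6 0.272 op 0.473
5 [418 262]
(65, 80, 3)
6 [415 234]
(65, 80, 3)
7 [402 207]
(65, 80, 3)
8 [381 184]
(65, 80, 3)
```

View pics/k2.png

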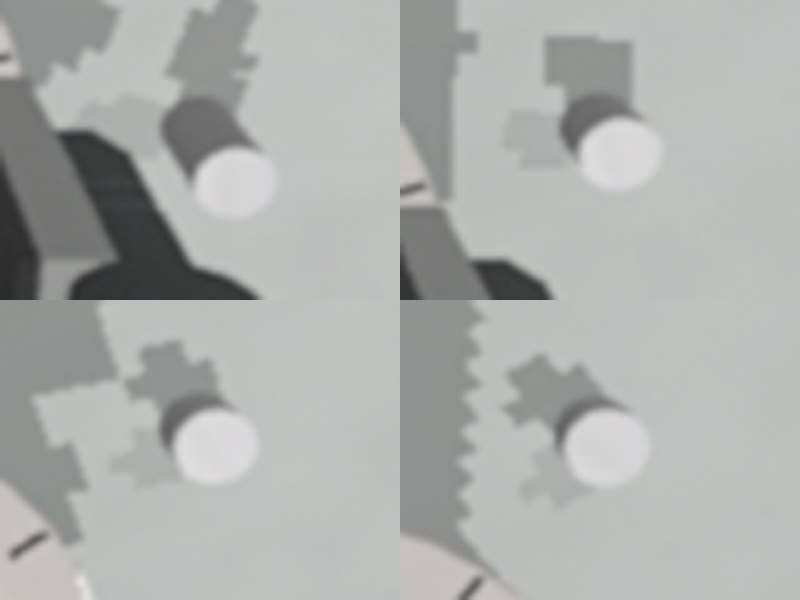

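Torque at rest rose from about 0 at click 6 to +0.19 at clicks 7 and 8, with the rise part-way through 6→7. The visible pin length (about 58, 32, 19 and 16 px at ×5) stops shrinking at 7. So click 7 is the first squeezing click and click 10 is the fourth, which means two more clicks.

{"name": "apply_moves", "arguments": {
  "motion": [0, 0, 0, 0, 0, 5, 0.3, 0, 0, 0, 0, 0, 10, 0.3, 0, 0, 0, 0, 0, 15, 0.3, 0, 0, 0, 0, 0, 18, 0.3, 0, 0, 0, 0, 0, 18, 0.3]
}}

```text
clock: 18.52
ee_pos: [0.5892, 0.0643, 0.1568]
orientation: [0.94, 0.341, 0.001, 0.0]
contact_force: [3.9, 8.4, 0.2]
opening: 0.478
```

```bash
python3 t.py; python3 snap.py 9
```

```text
18.525 [0.5892 0.0643 0.1568] F [3.9 8.4 0.2] T [ 1.285 -0.628  0.207] Tz tool [ 0.582  1.307 -0.205] phi 39.93 j6 0.9308 tau6 1.001 op 0.478
```

{"name": "apply_moves", "arguments": {
  "motion": [0, 0, 0, 0, 0, 5, 0.3, 0, 0, 0, 0, 0, 10, 0.3, 0, 0, 0, 0, 0, 15, 0.3, 0, 0, 0, 0, 0, 18, 0.3, 0, 0, 0, 0, 0, 18, 0.3, 0, 0, 0, 0, 0, 18, 0.3]
}}

```text
clock: 19.32
ee_pos: [0.5892, 0.0642, 0.1568]
orientation: [0.982, 0.191, 0.001, -0.0]
contact_force: [5.4, 7.1, -0.7]
opening: 0.479
```

```bash
python3 t.py; python3 snap.py 10; python3 - <<'E'
from h import *
t=[]
for k in(8,10):
    d=dict(np.load(f"k{k}.npz"));t.append(d["img"][100:400,120:520,::-1])
d=dict(np.load("k8.npz"))
cv2.imwrite("pics/k3.png",np.hstack(t))
E
```

```text
19.325 [0.5892 0.0642 0.1568] F [ 5.4  7.1 -0.7] T [ 1.159 -0.617  0.275] Tz tool [ 0.844  1.006 -0.273] phi 21.98 j6 1.2441 tau6 0.292 op 0.479
```

View pics/k3.png

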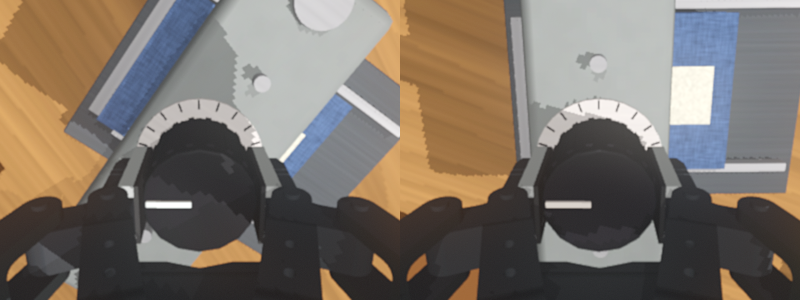

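The pointer is level and lies along the tool's y in both frames, and the tool has turned exactly 180°, so the dial is at click 10. Now I'll release and rise.

{"name": "apply_moves", "arguments": {
  "motion": [0, 0, 0, 0, 0, 0, 0.8, 0, 0, 0, 0, 0, 0, 0.8, 0, 0, 0, 0, 0, 0, 0.8, 0, 0, 0, 0, 0, 0, 0.8, 0, 0, -20, 0, 0, 0, 0.8, 0, 0, -60, 0, 0, 0, 0.8, 0, 0, -104, 0, 0, 0, 0.8, 0, 0, -104, 0, 0, 0, 0.8]
}}

```text
clock: 20.38
ee_pos: [0.59, 0.0638, 0.2638]
orientation: [0.982, 0.189, 0.003, 0.0]
contact_force: [0.1, -0.4, -0.9]
opening: 0.8
```

```bash
python3 t.py; python3 snap.py F; python3 - <<'E'
from h import *
d=dict(np.load("kF.npz"));im=d["img"][:,:,::-1].copy();C=cam("wrist",d,d)
for p in[(0,0,.188),(0,.045,.1558),(0,-.045,.1558),(-.1,.061,.040),(-.1,-.061,.040)]:
    u=proj(C,np.r_[pw(*p[:2]),p[2]])[0];cv2.circle(im,tuple(int(v) for v in u.round()),3,(0,0,255),1)
cv2.imwrite("pics/f.png",im)
E
```

```text
20.375 [0.59   0.0638 0.2638] F [ 0.1 -0.4 -0.9] T [0.011 0.047 0.01 ] Tz tool [ 0.028 -0.04  -0.01 ] phi 21.84 j6 1.2464 tau6 0.007 op 0.8
```

View pics/f.png

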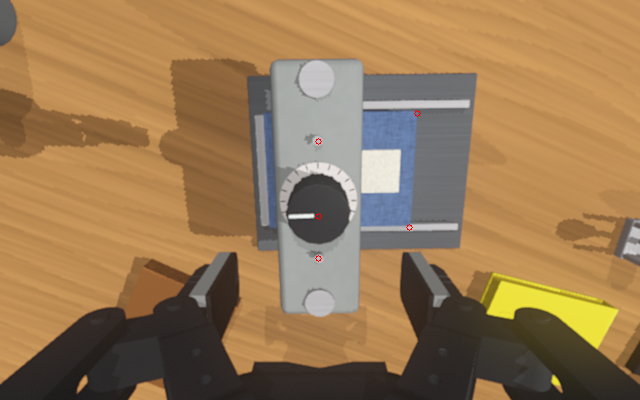

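After release the pointer lies flat from (288,216) to (318,216), which is 180° from its start, or click 10. The ledger front is at column 411–416, the home position. The tool is clear, with zero contact force.

```bash
python3 -c "
from station import env
print(env.hand_in())"
```

```text
the job is handed in; nothing more can be done
None
```

The ledger is pushed home against the back stop, and the dial is at click 10, the fourth click that squeezes it. The gripper has let go and is clear of the press. The job is handed in at about 20.4 s on the clock.

- **Push:** the force rose from about 6 N of sliding friction to 28 N at the stop. After the dial was turned, the ledger's front edge still read at the home position, about x = -100 mm in the press's frame.
- **Counting clicks:** the guide pins sank 4.5 mm a click up to click 6, then stopped part-way to click 7. The resting torque on the dial also rose from about 0 to +0.19 N m at click 7. So click 7 is the first squeezing click, which puts the ledger at about 28 mm thick.
- **Final look:** after release, the pointer is 180° from its start, which is 10 × 18°. The contact force on the tool is zero.
- **Stamp, ink pad and bottle:** the arm went near none of them. Only parts of the stamp and bottle show in the last picture, and the ink pad was not checked again.

**Checks that disagreed:**
- Torque readings at rest part-way through a free click were near zero or slightly negative, so I did not use them.
- The first pin height read 38 mm instead of 35 mm, which fits the error of my pixel reading.
- Closing on the dial briefly pushed up on the tool with 19 N; I corrected that before turning.

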